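# Open the lug-cap storage jar in its bracing stand

### The arm

A 7-joint arm with a two-finger parallel gripper is mounted at the origin on a cart in front of the work surface, level with it; the furniture and walls round the work are solid. World frame = base frame: x ahead of the robot, y to its left, z up, the work surface at z = 0. Lengths are in m, angles in degrees, forces in N, time in s.
With the tool pointing down it reaches from about 0.425 to 0.875 m from the base axis. Payload 4.7 kg.
Tool frame: the origin (TCP) lies between the finger pads; the fingertips stand 22 mm ahead of it and the grasp point (between the pads) lies 3 mm ahead of it (env.tip_reach is the distance from the TCP to the fingertips, in m); z points along the fingers, y is the line along which they close (so a half turn about z gives the same grasp; the last joint's range is limited). The gripper opens to 87 mm and grips with 3 to 60 N. Pads are 19 mm wide; open, the fingers measure 117 mm over their backs; the gripper's body (75 mm by 190 mm) begins 51 mm behind the grasp point.
Start: joints at [-74.307, 18.392, -4.016, 83.108, 1.295, 78.541, -3.26], TCP at [0.167, 0.628, 0.245] pointing down, gripper open.
Joint ranges: [-163.93, 163.93], [-17.29, 119.83], [-79.2, 71.16], [3.27, 140.29], [-89.18, 269.18], [5.43, 117.66], [-154.24, 154.24]. Speed limits (degrees/s): [147.25, 147.25, 180, 180, 180, 180, 180].

### API

Orientations are given as [roll, pitch, yaw] about the fixed x, y, z axes, in that order (R = Rz(yaw) Ry(pitch) Rx(roll)).
In Python, from cell import env gives the robot as it stands.
- The arm moves only by the shell command python3 -m creep 'ROWS' [FORCE]. ROWS is JSON, one flat list of numbers, 7 for each row, row after row: the finger opening in mm, from 0 to 87, then the shift along the tool's x, y, z in units of 30 mm (1.0 is 30 mm), then the turn, a rotation vector about the tool's x, y, z in units of 6 degrees (1.0 is 6 degrees). A call has 1 to 12 rows; each row is the pose to reach, as a shift and turn from the pose commanded when the call began, along the tool's axes at that moment; what a row does not reach only later rows make up. A row lasts 1/10 s, in which the tool goes at most 50 mm and 8.59 degrees, less where a joint would pass 70% of its speed; a pose out of reach is approached as far as the arm can. A call with a gripper value outside its range is refused whole. The fingers move at their own pace and stop on an object; FORCE is the grip in N (left out, the last holds). Time passes only in rows, so rows that repeat a pose let the fingers close. It gives the time, the measured TCP pose, the force, the opening and the grip force at its end, in the units of the state.
- env.get_obs(): the state, without advancing time (a new reading comes with each control period).
- env.read_camera(name): name is "side" or "top" or "wrist"; returns a dict with "color" (420x560x3 uint8, red, green, blue), "depth" (420x560 float32, m along the optical axis (not along the pixel's ray), 0 where there is no reading), "fovy" (degrees; the focal length in pixels is half the picture's height over the tangent of half this angle, whatever the lens; pixels are square), "cx", "cy" (the principal point, pixels), "D" ([k1, k2, p1, p2, k3] as OpenCV has them; the pictures are not rectified), "R" (3x3) and "t" (3): a world point X has camera coordinates R X + t. Camera axes: x right, y down, z forward; pixel columns grow to the right and rows downward; lengths in m; the calibration is good to about 2 mm. A picture is of the moment at which its call begins.
- env.sign_off(): hands the job in; it is judged then, once.
The state is a dict: "time_s": time; "qpos": joint angles; "joint_velocities": joint speeds; "effort": joint torques, N m; "tool_pos": TCP position; "tool_rot": TCP orientation; "force": force on the tool from outside, world axes, zero at the start; "wrist_torque": the same for the moment, N m; "grip_width": finger opening in m; "grasp_force": force on a finger pad.
Only numpy, scipy, OpenCV 4.12 (cv2) and the standard library are available. Lean on these libraries where they do the work, as an engineer would, in place of code of your own. Each camera call takes 0.05 s, during which the arm holds its last target. There are 200 camera calls.

### The job

The cap of the square storage jar is too tight to open on the bare worktop, so first stand the jar, cap still on, fully down in the square socket of the raised stand, which braces it. Then unscrew the cap anticlockwise, stop turning once its lugs are free, lift it straight off and finish while still gripping it, holding it still and level right above the jar's mouth with a gap of about 2 cm, the jar left fully seated. Do not tip the jar over, and leave the other things on the worktop where they are.

Things in the scene. Friction and masses are not known exactly. Their poses are not given: they have to be found in the camera images.
- jar_mid (a point): Centre of the closed storage jar, on its axis 57 mm above its underside: white ceramic, square body 52 x 52 mm, 72 mm tall, round neck (39 mm across) above it, and a steel cap; 114 mm tall in all, 0.35 to 0.55 kg. z is up the jar, x and y are square to its side faces. 16 mm of bare neck lie between the cap and the square shoulder: room for fingertips.
- cap_mid (a point): Centre of the jar's round ribbed steel cap (60 mm across, 26 mm tall, 70 g), on its axis, 13 mm below its flat top; with the cap on, 44 mm above jar_mid (101 mm above the jar's underside). z is up; a dark bar on its top points along its x. Locked, it is held by three lugs and bears the jar's weight, so the jar may be carried by it.
- socket (a point): Centre of the socket's floor in the fixed stand, 50 mm above the worktop: steel foot plate 110 x 110 mm, narrow column, wooden block 78 x 78 mm (top 72 mm above the worktop) with a square socket 56 x 56 mm, 22 mm deep, mouth bevelled. x, y run along its sides. The seated jar's underside is on this point; it fits in any quarter turn, 2 mm play a side, and can turn only 0.1 rad either way.
- jar: The same jar without the cap; origin at the centre of its underside, axes as jar_mid. The neck's open end is 104 mm above the underside; a sprung rubber seal ring on it reaches to 110 mm with the cap on, 113 mm with it off, and presses up on the cap with about 8 N: turning takes roughly 0.3 N m (on the bare worktop the jar turns along) and the freed cap can rise 3 mm.
- cap: The same cap; origin on its axis at its lower edge. Fully tight, its x is along the jar's x; it starts 0 to 9 degrees anticlockwise of that (seen from above); a stop blocks clockwise. It comes free about 50 degrees anticlockwise of the jar's x and stays free to about 90, where the next lugs would catch: stop turning by 85 at the latest. Play of the jar in the socket adds to the turn needed.
- glass_mug: Bystander: clear glass mug with a handle, 93 x 128 x 106 mm, at the back; origin under its centre.
- tub: Bystander: tapered tub with a foil top, 72 mm wide, 71 mm tall, at the back; origin under its centre.
- screw_jar: Bystander: round glass jar with a flat lid, 73 mm wide, 84 mm tall, at the back; not the jar to open; origin under its centre.
- teaspoon: Bystander: teaspoon 130 x 26 x 11 mm, lying between the jar and the stand; origin under its centre.
- cup: Bystander: small cup with a handle, 64 x 89 x 48 mm, at the right; origin under its centre.
There are look-alikes about, which are no part of the job. Of the things shaped like the cap, the bare steel one is meant.

How it is judged (in metres and radians):
On the way, in this order (a step that is already met when the one before it is completed fails the run):
1. the jar stands fully down in the stand's socket with its cap still locked on (horizontal distance between jar_mid and socket below 0.007 m and z of jar_mid in the frame of socket between 0.052 and 0.062 m and angle between jar_mid's own z axis and vertical below 0.08 rad and z of cap_mid in the frame of jar_mid below 0.0465 m and angle between the x axis of cap_mid and the x axis of jar_mid, either way round below 0.5 rad), for 0.2 s.
2. the cap is turned free and lifted off while the jar stays in the socket (horizontal distance between jar_mid and socket below 0.007 m and z of jar_mid in the frame of socket between 0.052 and 0.062 m and angle between jar_mid's own z axis and vertical below 0.08 rad and z of cap_mid in the frame of jar_mid above 0.055 m), for 0.1 s.
At the end, for the whole second after the job is handed in: The jar is upright and fully down in the socket (5 mm), touched by neither cap nor fingers; the fingers grip the cap, still, level within 0.2 rad, within 20 mm of straight above the mouth, its lower edge 5 to 55 mm above the seal ring (horizontal distance between jar_mid and socket below 0.007 m and z of jar_mid in the frame of socket between 0.052 and 0.062 m and angle between jar_mid's own z axis and vertical below 0.08 rad and z of cap_mid in the frame of jar_mid between 0.074 and 0.124 m and horizontal distance between cap_mid and jar_mid below 0.02 m and angle between cap_mid's own z axis and vertical below 0.2 rad and contact force between the fingers and cap above 1 N and contact force between cap and jar below 0.05 N and contact force between the fingers and jar below 0.1 N and linear speed of cap below 0.03 m/s); the arm keeps its last pose, push and grip.
It fails at once if the jar is tipped by more than 0.5 rad (angle between jar_mid's own z axis and vertical above 0.5 rad).
It fails at once if the cap is turned more than 86 degrees from the tight position, well past where its lugs come free (angle between the x axis of cap_mid and the x axis of jar_mid, either way round above 1.5 rad).
It fails at once if one of the other loose things is moved by more than 40 mm (distance of any of glass_mug, tub, screw_jar, teaspoon, cup from where it was at the start of the episode above 0.04 m).
It also fails if it takes over 48 s, if anything falls off the work surface, if the arm or the gripper's body presses on something with over 40 N, if the wrist force passes 120 N, or if a joint passes its speed limit or range.

## Working session

There is one attempt and no reset: what is moved stays moved. The work goes in short steps, Python scripts to look and compute and a shell command to move; the robot and the scene stay as the last step left them, time stands still between calls to the robot, and variables do not carry over. Pictures are saved under pics/ and viewed, at most 10 in all, crops included, and the job is handed in when it is done.

```bash
mkdir -p pics; ls; python3 - <<'E'
from cell import env
import cv2,pickle
o=env.get_obs();print({k:o[k] for k in('time_s','tool_pos','tool_rot','force','grip_width')},env.tip_reach)
d={n:env.read_camera(n) for n in("side","top")}
pickle.dump(d,open('c0.pkl','wb'))
for n in d:cv2.imwrite(f'pics/{n}0.png',cv2.resize(d[n]['color'][...,::-1],(800,600)));print(n,d[n]['fovy'],d[n]['R'],d[n]['t'],d[n]['D'])
E
```

```text
pics
{'time_s': 0.0, 'tool_pos': array([0.16689221, 0.62768168, 0.24346475]), 'tool_rot': array([-1.79890851e+02,  5.55224309e-03,  1.65114511e+02]), 'force': array([-0.97011232,  0.11674168, -0.46821376]), 'grip_width': 0.08684844269335874} 0.022
side 53.29775528671918 [[ 0.91289077 -0.40732201 -0.02681837]
 [-0.20272518 -0.39536301 -0.8958742 ]
 [ 0.35430629  0.82327205 -0.44349767]] [-0.60530834  0.11516077  1.06686276] [-0.11598447  0.          0.          0.          0.        ]
top 55.45802170869936 [[-0.01896236 -0.99973961  0.01269413]
 [-0.99561563  0.01771794 -0.09184546]
 [ 0.09159663 -0.01438008 -0.99569236]] [-0.20471188  0.60016808  0.91684644] [0.01715593 0.         0.         0.         0.        ]
```

View pics/side0.png

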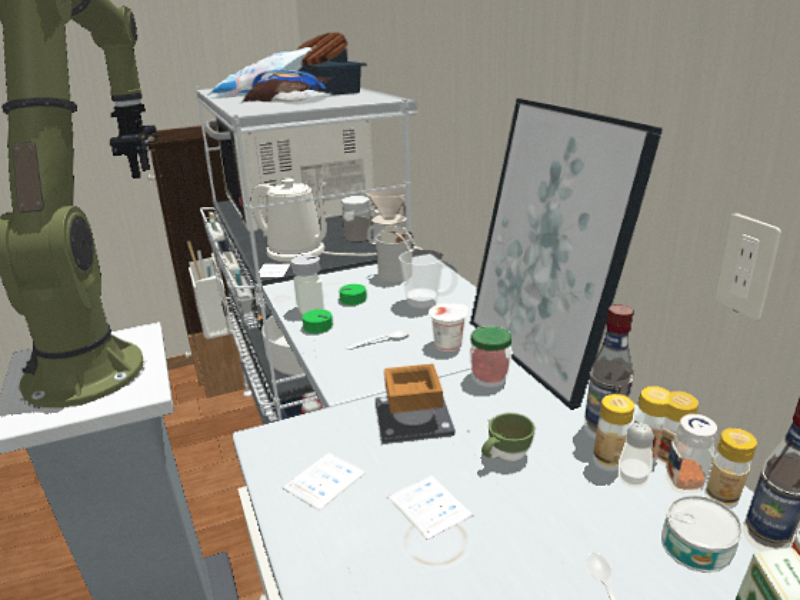

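View pics/top0.png

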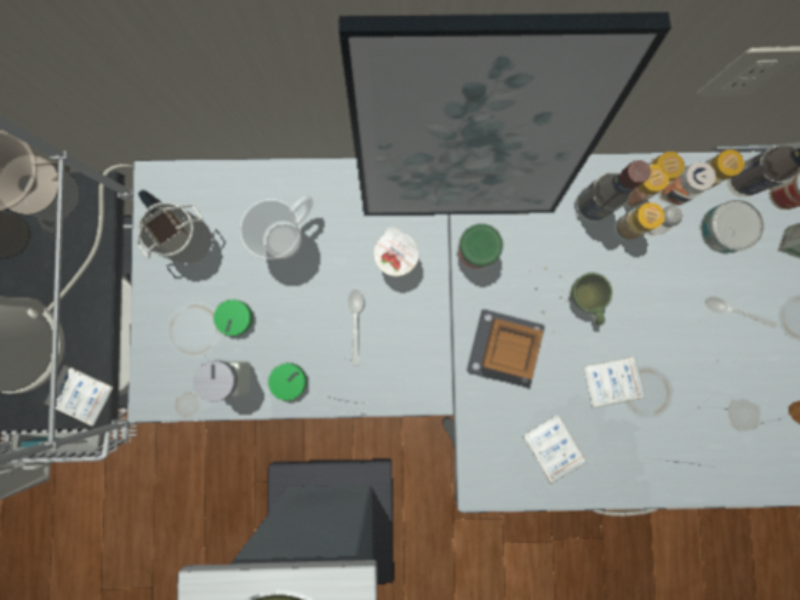

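The top picture shows three things shaped like the cap: a grey one on a white jar at (215,380), and green ones at (233,318) and (288,382). The grey steel cap on the white square jar fits the description. In the side picture the jar is at (307,285). The stand is at (512,347) in the top picture. I'll confirm both in one enlarged crop.

```bash
cat > h.py <<'E'
import numpy as np,cv2
def K(c):
    f=210/np.tan(np.radians(c['fovy'])/2); return np.array([[f,0,c['cx']],[0,f,c['cy']],[0,0,1.]])
def ray(c,uv):
    p=cv2.undistortPoints(np.array(uv,float).reshape(-1,1,2),K(c),np.array(c['D'],float)).reshape(-1,2)
    R=np.array(c['R']);t=np.array(c['t'])
    return -R.T@t, np.c_[p,np.ones(len(p))]@R
def onz(c,uv,z):
    o,d=ray(c,uv); return o+d*((z-o[2])/d[:,2])[:,None]
def cloud(c):
    v,u=np.mgrid[0:420,0:560]; o,d=ray(c,np.c_[u.ravel(),v.ravel()])
    return (o+d*c['depth'].ravel()[:,None]).reshape(420,560,3)
E
python3 - <<'E'
import pickle,cv2,numpy as np
from h import *
d=pickle.load(open('c0.pkl','rb'));c=d['top'];im=c['color'][...,::-1]
a=im[240:300,125:185];b=im[210:280,322:392]
s=d['side']['color'][...,::-1][170:235,185:250]
cv2.imwrite('pics/crop0.png',np.hstack([cv2.resize(x,(390,390),interpolation=cv2.INTER_CUBIC) if i==0 else cv2.resize(x,(390,390),interpolation=cv2.INTER_CUBIC) for i,x in enumerate([a,b])]))
P=cloud(c)
for n,(u0,u1,v0,v1) in dict(jar=(125,185,240,300),st=(322,392,210,280)).items():
    q=P[v0:v1,u0:u1].reshape(-1,3); print(n,np.histogram(q[:,2],np.arange(-.01,.14,.01)))
q=P[240:300,125:185].reshape(-1,3);t=q[q[:,2]>.108];print('cap top',t.mean(0),len(t),t.min(0),t.max(0))
q=P[210:280,322:392].reshape(-1,3);t=q[(q[:,2]>.066)&(q[:,2]<.08)];print('block',np.median(t,0),cv2.minAreaRect((t[:,:2]*1000).astype('f4')))
t=q[(q[:,2]>.044)&(q[:,2]<.055)];print('floor',np.median(t,0),cv2.minAreaRect((t[:,:2]*1000).astype('f4')))
P=cloud(d['side']);q=P[170:235,185:250].reshape(-1,3);t=q[q[:,2]>.108];print('side cap top',t.mean(0),t.min(0),t.max(0))
E
```

```text
jar (array([ 916, 1409,   32,   22,   23,   26,   29,   56,   37,    0,   30,
         40,  642,    0,    0]), array([-0.01,  0.  ,  0.01,  0.02,  0.03,  0.04,  0.05,  0.06,  0.07,
        0.08,  0.09,  0.1 ,  0.11,  0.12,  0.13,  0.14]))
st (array([1095, 1981,  519,    0,    0,  215,  414,  147,  504,    0,    0,
          0,    0,    0,    0]), array([-0.01,  0.  ,  0.01,  0.02,  0.03,  0.04,  0.05,  0.06,  0.07,
        0.08,  0.09,  0.1 ,  0.11,  0.12,  0.13,  0.14]))
cap top [0.45926585 0.06391049 0.13351493] 669 [ 0.4285391  -0.202108    0.10824182] [0.50967485 0.10016123 0.97061834]
block [ 0.4984484  -0.38674237  0.0721564 ] ((498.74603271484375, -385.1750793457031), (78.83816528320312, 78.0532455444336), 74.08699798583984)
floor [ 0.49878508 -0.38592963  0.05073375] ((499.83294677734375, -379.8670349121094), (67.92481994628906, 75.9729232788086), 74.36524963378906)
side cap top [0.44376693 0.00623266 0.13591607] [ 0.1979302  -1.07934339  0.10844684] [0.48706215 0.09655162 0.56008732]
```

View pics/crop0.png

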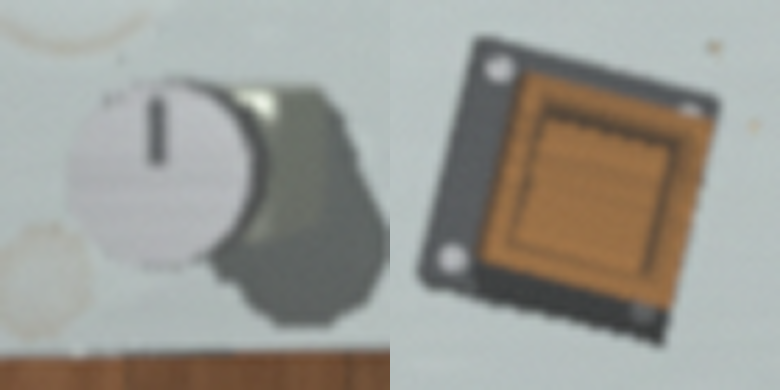

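```bash
python3 - <<'E'
import pickle,cv2,numpy as np
from h import *
d=pickle.load(open('c0.pkl','rb'));c=d['top'];s=d['side'];s0=d['side']
def rect(t): return cv2.minAreaRect((t[:,:2]*1000).astype('f4'))
A=cloud(c).reshape(-1,3);B=cloud(s).reshape(-1,3)
for n,P in(('top',A),('side',B)):
    w=P[(abs(P[:,0]-.46)<.07)&(abs(P[:,1]-.07)<.09)]
    t=w[(w[:,2]>.111)&(w[:,2]<.118)];(x,y),r=cv2.minEnclosingCircle((t[:,:2]*1000).astype('f4'));print(n,'cap',len(t),x,y,r,t.mean(0))
    t=w[(w[:,2]>.008)&(w[:,2]<.069)];print(' body',len(t),rect(t))
    if n=='side':
        cen=np.array([x,y])/1000
        # faces: local normals via organised cloud
        Q=cloud(s);N=np.cross(np.roll(Q,-2,1)-Q,np.roll(Q,-2,0)-Q);N/=np.linalg.norm(N,axis=2,keepdims=True)+1e-12
        m=(np.linalg.norm(Q[...,:2]-cen,axis=2)<.045)&(Q[...,2]>.012)&(Q[...,2]<.066)
        a=np.degrees(np.arctan2(N[...,1],N[...,0]))[m]; h,e=np.histogram(a%180,np.arange(0,181,5));print(dict(zip(e.astype(int),h)))
        b=np.degrees(np.angle(np.exp(4j*np.radians(a)).mean()))/4;print('yaw mod90',b,np.median((a-b+45)%90-45)+b)
for n,P in(('top',A),('side',B)):
    w=P[(abs(P[:,0]-.4985)<.06)&(abs(P[:,1]+.386)<.06)]
    t=w[(w[:,2]>.069)&(w[:,2]<.075)];print(n,'block',rect(t))
# bar on cap top
u=np.array([[125+155/6.5,240+160/6.5],[125+157/6.5,240+95/6.5]]);q=onz(c,u,.114);v=q[1]-q[0];print('bar yaw',np.degrees(np.arctan2(v[1],v[0])),q)
P=np.r_[A,B]
for y in np.arange(.1,.75,.05):
    r=[]
    for x in np.arange(.15,.65,.05):
        m=(abs(P[:,0]-x)<.025)&(abs(P[:,1]-y)<.025)&(P[:,2]<.9);r.append(round(float(P[m,2].max()),2) if m.any() else None)
    print(round(y,2),r)
s=s0['color'][...,::-1][170:235,185:250];cv2.imwrite('pics/crop1.png',cv2.resize(s,(600,600),interpolation=cv2.INTER_CUBIC))
E
```

```text
top cap 623 458.4547424316406 70.92668151855469 30.051883697509766 [0.45788152 0.07059552 0.11441789]
 body 485 ((474.73333740234375, 27.656341552734375), (112.3152084350586, 93.03636169433594), 79.84040832519531)
side cap 136 458.7003479003906 67.35192108154297 31.23093032836914 [0.45756918 0.06505833 0.11409093]
 body 465 ((476.3515625, 31.137474060058594), (110.42814636230469, 102.63667297363281), 84.36611938476562)
{np.int64(0): np.int64(8), np.int64(5): np.int64(12), np.int64(10): np.int64(4), np.int64(15): np.int64(6), np.int64(20): np.int64(1), np.int64(25): np.int64(5), np.int64(30): np.int64(5), np.int64(35): np.int64(10), np.int64(40): np.int64(8), np.int64(45): np.int64(6), np.int64(50): np.int64(12), np.int64(55): np.int64(10), np.int64(60): np.int64(8), np.int64(65): np.int64(15), np.int64(70): np.int64(17), np.int64(75): np.int64(18), np.int64(80): np.int64(11), np.int64(85): np.int64(21), np.int64(90): np.int64(14), np.int64(95): np.int64(12), np.int64(100): np.int64(18), np.int64(105): np.int64(20), np.int64(110): np.int64(16), np.int64(115): np.int64(11), np.int64(12
[... 860 characters left out ...]
 None, 0.01, 0.01, 0.01, 0.01, 0.01]
0.25 [0.64, -0.81, -0.81, -0.81, 0.38, 0.39, 0.39, 0.39, 0.39, 0.39]
0.3 [0.64, -0.81, -0.8, -0.81, 0.36, 0.39, 0.39, 0.39, 0.39, 0.39]
0.35 [0.64, -0.81, -0.81, -0.81, 0.36, 0.39, 0.39, 0.39, 0.42, 0.42]
0.4 [0.64, -0.81, -0.81, -0.01, -0.0, 0.39, 0.39, 0.41, 0.44, 0.44]
0.45 [0.65, 0.62, -0.81, 0.01, 0.01, 0.39, 0.39, 0.44, 0.46, 0.46]
0.5 [0.64, 0.63, -0.06, -0.0, -0.0, 0.39, 0.43, 0.46, 0.48, 0.46]
0.55 [0.58, 0.64, -0.08, 0.0, 0.36, 0.39, 0.43, 0.46, 0.48, 0.49]
0.6 [0.56, 0.63, -0.02, -0.0, 0.36, 0.39, 0.43, 0.47, 0.49, 0.5]
0.65 [0.48, 0.62, 0.0, 0.0, 0.36, 0.43, 0.45, 0.47, 0.49, 0.5]
0.7 [0.24, 0.33, -0.07, -0.01, 0.4, 0.44, 0.46, 0.47, 0.5, 0.5]
```

View pics/crop1.png

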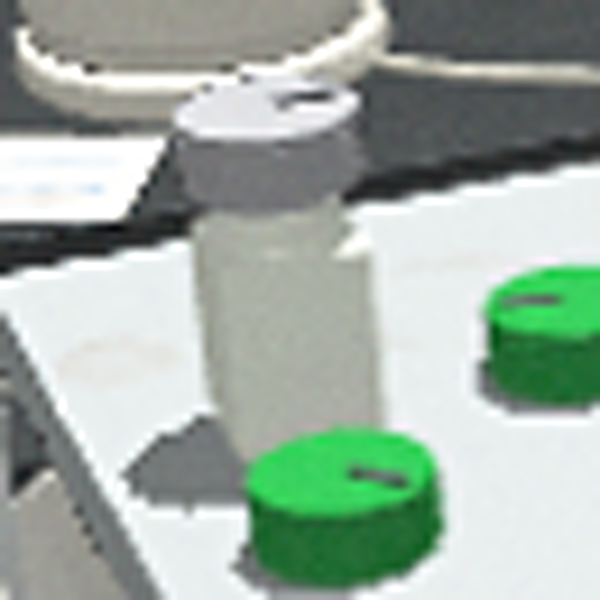

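The crop confirms the target: a bare steel cap with its bar at (305,97) on the white square jar. The green caps are look-alikes. The rack on the left is about 0.39 m high, so I'll go up first and cross above it.

```bash
python3 -m creep '[87,0,0,-1.5,0,0,0, 87,0,0,-3,0,0,0, 87,0,0,-4.5,0,0,0, 87,0,0,-6,0,0,0, 87,0,0,-8,0,0,0, 87,0,0,-8,0,0,0, 87,0,0,-8,0,0,0]'
```

```text
time_s: 0.8
tool_pos: [0.1671, 0.6287, 0.4866]
tool_rot: [179.8, -0.0, 165.1]
force: [0.3, 0.7, -1.0]
grip_width: 0.0873
grasp_force: 0.0
```

```bash
python3 -m creep '[87,-1.1,-1.2,0,0,0,1, 87,-2.2,-2.4,0,0,0,2, 87,-3.3,-3.6,0,0,0,3, 87,-4.4,-4.8,0,0,0,4, 87,-5.5,-6,0,0,0,5, 87,-6.6,-7.2,0,0,0,6, 87,-7.7,-8.4,0,0,0,7, 87,-8.8,-9.6,0,0,0,8, 87,-9.9,-10.8,0,0,0,9, 87,-11,-12,0,0,0,10, 87,-12.1,-13.2,0,0,0,11.2, 87,-13.2,-14.4,0,0,0,12.5]'
```

```text
time_s: 2.0
tool_pos: [0.4387, 0.1069, 0.482]
tool_rot: [-179.8, 0.1, 89.8]
force: [1.1, 1.3, 0.7]
grip_width: 0.087
grasp_force: 0.0
```

```bash
python3 - <<'E'
from cell import env
o=env.get_obs();print(o['qpos'],o['tool_pos'],o['tool_rot'])
E
```

```text
[-45.66980661  -7.73272027  24.80975031  83.90847754   3.31745613
 103.29204568 -20.47659963] [0.4386782  0.10691639 0.48202527] [-1.79815120e+02  6.31578400e-02  8.98298057e+01]
```

```bash
python3 -m creep '[87,-1.2,0.65,1,0,0,0, 87,-1.2,0.65,2.5,0,0,0, 87,-1.2,0.65,4,0,0,0, 87,-1.2,0.65,5.5,0,0,0, 87,-1.2,0.65,7,0,0,0, 87,-1.2,0.65,7,0,0,0, 87,-1.2,0.65,7,0,0,0]'; python3 - <<'E'
from cell import env
import cv2,pickle,numpy as np
from h import *
c=env.read_camera('wrist');pickle.dump(c,open('w1.pkl','wb'));print(c['t'],-np.array(c['R']).T@c['t'])
cv2.imwrite('pics/w1.png',cv2.resize(c['color'][...,::-1],(800,600)))
P=cloud(c).reshape(-1,3);w=P[(abs(P[:,0]-.46)<.07)&(abs(P[:,1]-.07)<.09)]
t=w[(w[:,2]>.110)&(w[:,2]<.118)];print(len(t),t.mean(0),cv2.minEnclosingCircle((t[:,:2]*1000).astype('f4')))
t=w[(w[:,2]>.02)&(w[:,2]<.076)];print(len(t),cv2.minAreaRect((t[:,:2]*1000).astype('f4')))
E
```

```text
time_s: 2.7
tool_pos: [0.4574, 0.0728, 0.2738]
tool_rot: [-179.9, 0.1, 90.1]
force: [-0.0, -0.4, 1.1]
grip_width: 0.0868
grasp_force: 0.0
[-0.45580846  0.03110783  0.43713336] [0.45633626 0.14195095 0.41403113]
2613 [0.45890045 0.07141312 0.11432206] ((458.68377685546875, 71.0075454711914), 30.277023315429688)
1117 ((476.6528625488281, 34.91056823730469), (121.88884735107422, 98.51637268066406), 83.07876586914062)
```

View pics/w1.png

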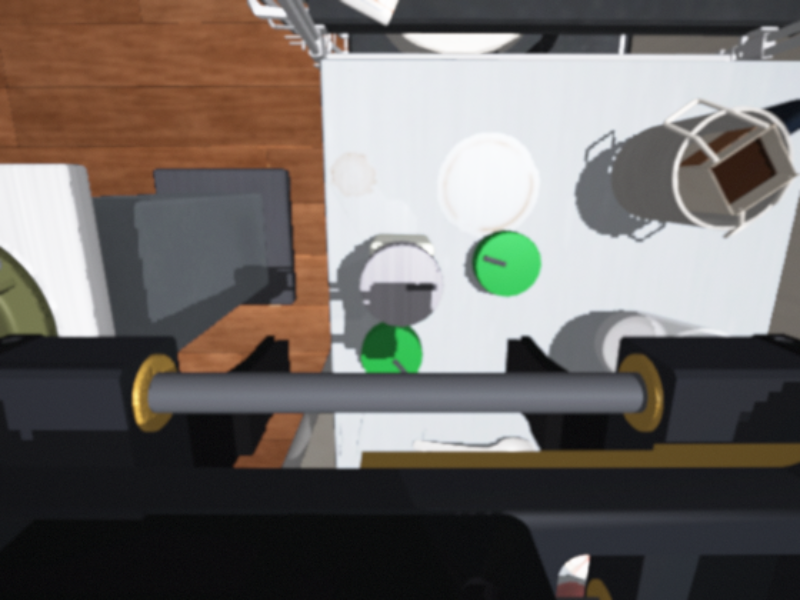

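```bash
python3 - <<'E'
import pickle,cv2,numpy as np
from h import *
c=pickle.load(open('w1.pkl','rb'));P=cloud(c)
cv2.imwrite('pics/w1c.png',cv2.resize(c['color'][155:230,245:320,::-1],(600,600),interpolation=cv2.INTER_CUBIC))
m=(abs(P[...,2]-.072)<.006)&(abs(P[...,0]-.459)<.05)&(P[...,1]>.08)&(P[...,1]<.12)
q=P[m];print(len(q));
e=[]
for u in np.unique(np.where(m)[1]):
    k=P[m[:,u],u]; e.append((u,*k[k[:,1].argmax()].round(4)))
for r in e: print(*r)
E
```

```text
117
259 0.434 0.0924 0.0682
260 0.4352 0.0948 0.0689
261 0.4363 0.0957 0.0672
262 0.4375 0.0958 0.0681
263 0.4387 0.096 0.0692
264 0.4397 0.0967 0.0663
265 0.4409 0.0967 0.0664
266 0.4421 0.096 0.0691
267 0.4433 0.0961 0.07
268 0.4444 0.0958 0.0681
269 0.4455 0.0959 0.0687
270 0.4467 0.0959 0.0683
271 0.4478 0.0958 0.0681
272 0.4489 0.0958 0.0681
291 0.4707 0.0957 0.0671
292 0.4718 0.0959 0.0683
293 0.473 0.0959 0.0683
294 0.4742 0.0957 0.0671
295 0.4754 0.0956 0.0663
296 0.4764 0.0959 0.0684
297 0.4776 0.0958 0.0675
298 0.4787 0.0958 0.0678
299 0.4799 0.0958 0.0678
300 0.4811 0.0957 0.0664
301 0.4821 0.0949 0.0695
302 0.4834 0.0946 0.0667
303 0.4845 0.0924 0.068
```

View pics/w1c.png

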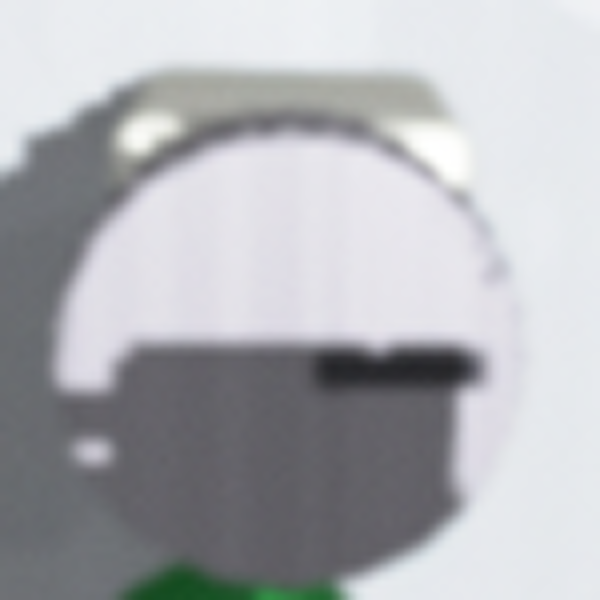

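The square shoulder's back edge runs from (140,75) to (430,78) in the crop, so the jar's yaw is about 0°. The bar runs from (318,370) to (480,365), so the cap is about 1° round. Next I'll descend and grip the cap.

```bash
python3 -m creep '[87,-0.07,0.06,1.3,0,0,0, 87,-0.07,0.06,2.6,0,0,0, 87,-0.07,0.06,3.9,0,0,0, 87,-0.07,0.06,4.8,0,0,0, 87,-0.07,0.06,5.5,0,0,0, 87,-0.07,0.06,5.6,0,0,0, 87,-0.07,0.06,5.6,0,0,0, 87,-0.07,0.06,5.6,0,0,0]'
```

```text
time_s: 3.55
tool_pos: [0.4621, 0.0715, 0.1088]
tool_rot: [179.8, -0.1, 90.1]
force: [0.4, 0.1, -0.3]
grip_width: 0.0869
grasp_force: 0.0
```

```bash
python3 -m creep '[70,0,0,0,0,0,0, 64,0,0,0,0,0,0, 50,0,0,0,0,0,0, 50,0,0,0,0,0,0, 50,0,0,0,0,0,0, 50,0,0,0,0,0,0]' 45
```

```text
time_s: 4.15
tool_pos: [0.4599, 0.071, 0.1067]
tool_rot: [-180.0, -0.0, 90.1]
force: [-2.0, 0.1, 3.3]
grip_width: 0.058
grasp_force: 44.9
```

```bash
python3 -m creep '[50,0,0,-0.2,0,0,0, 50,0,0,-0.6,0,0,0, 50,0,0,-1.1,0,0,0, 50,0,0,-1.7,0,0,0, 50,0,0,-2.3,0,0,0, 50,0,0,-3,0,0,0, 50,0,0,-3.6,0,0,0, 50,0,0,-4,0,0,0, 50,0,0,-4,0,0,0, 50,0,0,-4,0,0,0]'
```

```text
time_s: 5.15
tool_pos: [0.4598, 0.0708, 0.2261]
tool_rot: [-180.0, 0.0, 90.1]
force: [-0.2, 0.4, -6.9]
grip_width: 0.058
grasp_force: 44.9
```

```bash
python3 -m creep '[50,-0.2,0,0,0,0,0, 50,-0.7,0.1,0,0,0,0, 50,-1.5,0.1,0,0,0,0.2, 50,-2.4,0.2,0,0,0,0.4, 50,-3.3,0.3,0,0,0,0.6, 50,-4.2,0.4,0,0,0,0.8, 50,-5.1,0.5,0,0,0,1, 50,-6,0.6,0,0,0,1.2, 50,-6.9,0.6,0,0,0,1.4, 50,-7.6,0.65,0,0,0,1.5, 50,-7.9,0.65,0,0,0,1.6, 50,-8,0.65,0,0,0,1.6]'
```

```text
time_s: 6.35
tool_pos: [0.4791, -0.1708, 0.2262]
tool_rot: [-179.9, 0.0, 80.3]
force: [-0.4, -0.1, -5.4]
grip_width: 0.0579
grasp_force: 44.9
```

```bash
python3 -m creep '[50,-0.2,0,0,0,0,0, 50,-0.7,0.2,0,0,0,0.1, 50,-1.5,0.4,0,0,0,0.2, 50,-2.4,0.6,0,0,0,0.4, 50,-3.3,0.9,0,0,0,0.6, 50,-4.2,1.1,0,0,0,0.8, 50,-5.1,1.35,0,0,0,0.9, 50,-6,1.58,0,0,0,1.03, 50,-6.6,1.74,0,0,0,1.03, 50,-6.9,1.83,0,0,0,1.03, 50,-6.95,1.83,0,0,0,1.03, 50,-6.95,1.83,0,0,0,1.03]'; python3 - <<'E'
from cell import env
import cv2,pickle,numpy as np
from h import *
o=env.get_obs();print(o['tool_pos'],o['tool_rot'],o['qpos'])
d={n:env.read_camera(n) for n in('side','top','wrist')};pickle.dump(d,open('c2.pkl','wb'))
a=d['side']['color'][170:320,240:350,::-1];b=d['wrist']['color'][...,::-1]
cv2.imwrite('pics/p2.png',np.hstack([cv2.resize(a,(330,450),interpolation=cv2.INTER_CUBIC),cv2.resize(b,(470,450))]))
P=cloud(d['side']);A=cloud(d['top'])
for n,Q in(('side',P),('top',A)):
    m=(abs(Q[...,0]-.4985)<.045)&(abs(Q[...,1]+.386)<.045)&(Q[...,2]>.115)&(Q[...,2]<.18);t=Q[m]
    if len(t)>50:print(n,len(t),cv2.minAreaRect((t[:,:2]*1000).astype('f4')),t.min(0))
E
```

```text
time_s: 7.55
tool_pos: [0.5003, -0.3824, 0.2262]
tool_rot: [-180.0, -0.1, 74.4]
force: [-0.0, -0.0, -4.8]
grip_width: 0.0582
grasp_force: 44.9
[ 0.50025233 -0.38243044  0.22617667] [-1.79954546e+02 -8.02534226e-02  7.44085030e+01] [ -5.78787722  22.48583619  52.91585297  89.24913773 -18.2623997
  77.46195985  33.45851754]
side 688 ((483.21722412109375, -393.67919921875), (34.12141036987305, 67.7557144165039), 33.115516662597656) [ 0.46658829 -0.41608771  0.12056623]
top 128 ((503.94696044921875, -359.2867431640625), (53.72380447387695, 17.498615264892578), 3.0536677837371826) [ 0.4775893  -0.36945459  0.12540558]
```

View pics/p2.png

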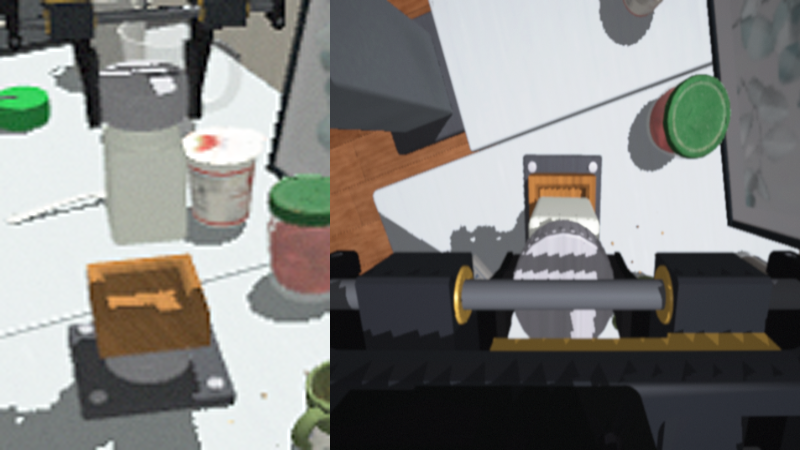

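```bash
python3 - <<'E'
import pickle,cv2,numpy as np
from h import *
from cell import env
d=pickle.load(open('c2.pkl','rb'));c=d['wrist'];P=cloud(c)
Q=P.reshape(-1,3);m=(abs(P[...,0]-.499)<.06)&(abs(P[...,1]+.36)<.06)&(abs(P[...,2]-.19)<.008)
e=[]
for u in np.unique(np.where(m)[1]):
    k=P[m[:,u],u]; e.append((u,*k[0].round(4),len(k)))
e=np.array(e);print(len(e));print(e[::3])
g=e[6:-6];p=np.polyfit(g[:,1],g[:,2],1);print('edge yaw',np.degrees(np.arctan(p[0])),'mid',e[:,1:3].mean(0))
t=Q[(abs(Q[:,2]-.072)<.004)&(abs(Q[:,0]-.4985)<.06)&(abs(Q[:,1]+.386)<.06)];print('block',len(t),cv2.minAreaRect((t[:,:2]*1000).astype('f4')))
m=(Q[:,2]>.220)&(Q[:,2]<.24)&(abs(Q[:,0]-.499)<.035)&(abs(Q[:,1]+.386)<.04);print('cap',np.histogram(Q[m,2],8))
cv2.imwrite('pics/w2c.png',cv2.resize(c['color'][140:270,200:330,::-1],(600,600),interpolation=cv2.INTER_CUBIC))
o=[];
for i in range(3): env.read_camera('top');o.append(env.get_obs()['tool_pos'])
print(np.array(o))
E
```

```text
85
[[ 2.370e+02  4.806e-01 -3.549e-01  1.863e-01  1.400e+01]
 [ 2.400e+02  4.831e-01 -3.517e-01  1.831e-01  1.800e+01]
 [ 2.430e+02  4.853e-01 -3.515e-01  1.839e-01  1.600e+01]
 [ 2.460e+02  4.873e-01 -3.513e-01  1.842e-01  1.500e+01]
 [ 2.490e+02  4.889e-01 -3.520e-01  1.833e-01  1.200e+01]
 [ 2.520e+02  4.908e-01 -3.524e-01  1.838e-01  1.200e+01]
 [ 2.550e+02  4.925e-01 -3.531e-01  1.828e-01  1.100e+01]
 [ 2.580e+02  4.943e-01 -3.536e-01  1.827e-01  9.000e+00]
 [ 2.610e+02  4.961e-01 -3.541e-01  1.826e-01  8.000e+00]
 [ 2.640e+02  4.979e-01 -3.548e-01  1.848e-01  6.000e+00]
 [ 2.670e+02  4.997e-01 -3.551e-01  1.827e-01  7.000e+00]
 [ 2.700e+02  5.014e-01 -3.557e-01  1.823e-01  6.000e+00]
 [ 2.730e+02  5.033e-01 -3.562e-01  1.824e-01  6.000e+00]
 [ 2.760e+02  5.050e-01 -3.570e-01  1.839e-01  4.000e+00]
 [ 2.790e+02  5.068e-01 -3.573e-01  1.845e-01  4.000e+00]
 [ 2.820e+02  5.086e-01 -3.579e-01  1.844e-01  5.000e+00]
 [ 2.850e+02  5.104e-01 -3.586e-01  1.833e-01  5.000e+00]
 [ 2.880e+02  5.122e-01 -3.590e-01  1.840e-01  5.000e+00]
 [ 2.910e+02  5.140e-01 -3.597e-01  1.831e-01  6.000e
[... 358 characters left out ...]
120e+02  5.264e-01 -3.635e-01  1.844e-01  1.400e+01]
 [ 3.150e+02  5.279e-01 -3.643e-01  1.857e-01  1.500e+01]
 [ 3.180e+02  5.297e-01 -3.659e-01  1.836e-01  1.800e+01]
 [ 3.210e+02  5.301e-01 -3.694e-01  1.884e-01  4.000e+00]]
edge yaw -16.951221344510127 mid [ 0.50674353 -0.35773412]
block 1291 ((502.1954345703125, -367.0253601074219), (41.6463623046875, 77.93477630615234), 74.4090805053711)
cap (array([ 167,  181,  182,  280,  358, 6298,  195,   26]), array([0.2200307 , 0.22252081, 0.22501092, 0.22750104, 0.22999115,
       0.23248126, 0.23497137, 0.23746149, 0.2399516 ]))
[[ 0.50046161 -0.38234881  0.22658176]
 [ 0.50040357 -0.38256418  0.22667187]
 [ 0.50029332 -0.38282923  0.22665917]]
```

View pics/w2c.png

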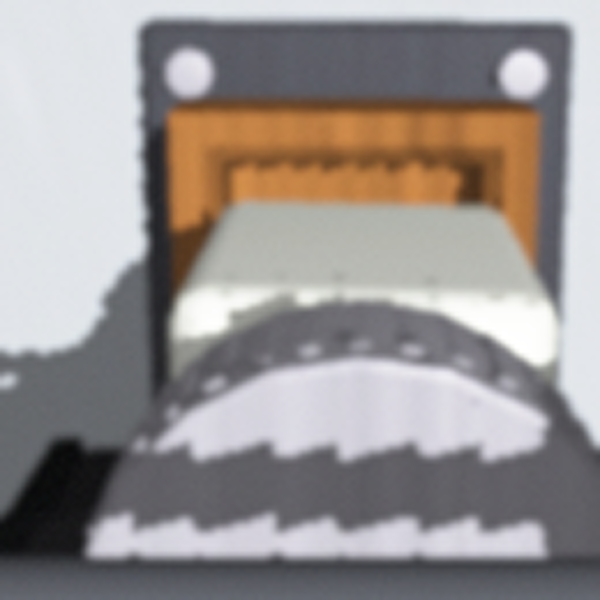

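```bash
python3 -m creep '[50,-0.09,-0.02,0.3,0,0,-0.15, 50,-0.09,-0.02,0.7,0,0,-0.15, 50,-0.09,-0.02,1.1,0,0,-0.15, 50,-0.09,-0.02,1.3,0,0,-0.15, 50,-0.09,-0.02,1.4,0,0,-0.15, 50,-0.09,-0.02,1.5,0,0,-0.15, 50,-0.09,-0.02,1.6,0,0,-0.15, 50,-0.09,-0.02,1.7,0,0,-0.15, 50,-0.09,-0.02,1.75,0,0,-0.15, 50,-0.09,-0.02,1.75,0,0,-0.15]'
```

```text
time_s: 8.85
tool_pos: [0.4985, -0.3861, 0.1739]
tool_rot: [-180.0, -0.0, 75.2]
force: [-0.1, -0.2, -5.2]
grip_width: 0.0582
grasp_force: 44.9
```

```bash
python3 -m creep '[50,0,0,0.1,0,0,0, 50,0,0,0.2,0,0,0, 50,0,0,0.3,0,0,0, 50,0,0,0.4,0,0,0, 50,0,0,0.48,0,0,0, 50,0,0,0.54,0,0,0, 50,0,0,0.57,0,0,0, 50,0,0,0.57,0,0,0]'
```

```text
time_s: 9.65
tool_pos: [0.4986, -0.3862, 0.157]
tool_rot: [180.0, -0.0, 75.2]
force: [-0.2, -0.1, -5.0]
grip_width: 0.0582
grasp_force: 44.9
```

```bash
python3 -m creep '[50,0,0,0.03,0,0,0, 50,0,0,0.06,0,0,0, 50,0,0,0.09,0,0,0, 50,0,0,0.09,0,0,0, 50,0,0,0.09,0,0,0]'
```

```text
time_s: 10.15
tool_pos: [0.499, -0.3865, 0.1565]
tool_rot: [179.9, -0.0, 75.2]
force: [-3.0, 3.3, 8.3]
grip_width: 0.0581
grasp_force: 44.9
```

Seated: z matches and there is a contact force. Next I'll turn the cap anticlockwise, starting with 33°.

```bash
python3 -m creep '[50,0,0,0,0,0,-0.3, 50,0,0,0,0,0,-0.9, 50,0,0,0,0,0,-1.5, 50,0,0,0,0,0,-2.1, 50,0,0,0,0,0,-2.7, 50,0,0,0,0,0,-3.3, 50,0,0,0,0,0,-3.9, 50,0,0,0,0,0,-4.5, 50,0,0,0,0,0,-5, 50,0,0,0,0,0,-5.5, 50,0,0,0,0,0,-5.5]' 55; python3 - <<'E'
from cell import env
o=env.get_obs();print(o['qpos'],o['wrist_torque'])
E
```

```text
time_s: 11.25
tool_pos: [0.4998, -0.3867, 0.1566]
tool_rot: [179.8, 0.1, 108.3]
force: [-0.8, 1.6, 6.1]
grip_width: 0.0579
grasp_force: 54.9
[  0.57770528  23.65082938  44.36174804  93.75860038 -17.53645835
  69.57284901  66.98547998] [ 4.71875461e-01  2.96462473e-01 -1.97158171e-04]
```

```bash
python3 -m creep '[50,0,0,0,0,0,-0.3, 50,0,0,0,0,0,-0.9, 50,0,0,0,0,0,-1.5, 50,0,0,0,0,0,-2.1, 50,0,0,0,0,0,-2.7, 50,0,0,0,0,0,-3.3, 50,0,0,0,0,0,-3.9, 50,0,0,0,0,0,-4.5, 50,0,0,0,0,0,-5, 50,0,0,0,0,0,-5.5, 50,0,0,0,0,0,-5.5]'; python3 - <<'E'
from cell import env
import cv2,pickle,numpy as np
from h import *
o=env.get_obs();print(o['qpos'],o['wrist_torque'])
d={n:env.read_camera(n) for n in('side','wrist','top')};pickle.dump(d,open('c3.pkl','wb'))
a=d['side']['color'][170:320,240:350,::-1];b=d['wrist']['color'][130:280,190:350,::-1]
cv2.imwrite('pics/p3.png',np.hstack([cv2.resize(a,(320,450),interpolation=cv2.INTER_CUBIC),cv2.resize(b,(480,450),interpolation=cv2.INTER_CUBIC)]))
E
```

```text
time_s: 12.35
tool_pos: [0.4996, -0.387, 0.1568]
tool_rot: [179.9, 0.2, 141.3]
force: [-2.7, 1.2, 6.5]
grip_width: 0.0583
grasp_force: 54.9
[  5.10777579  22.16018904  38.17294366  93.60599547 -14.54739889
  69.06330986  97.70648511] [0.45733544 0.35583829 0.05389745]
```

View pics/p3.png

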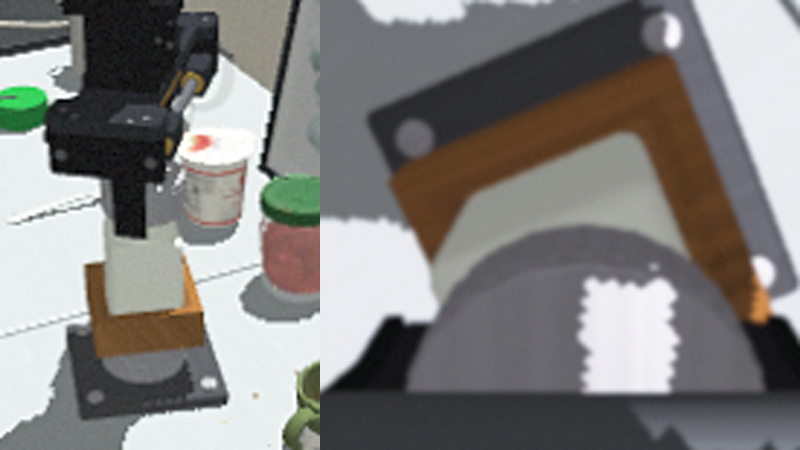

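The jar is seated and turned about 4° within its play, so the cap is about 62° round and should be free. I'll lift gently and watch the force.

```bash
python3 -m creep '[50,0,0,-0.05,0,0,0, 50,0,0,-0.1,0,0,0, 50,0,0,-0.15,0,0,0, 50,0,0,-0.2,0,0,0, 50,0,0,-0.2,0,0,0]'
```

```text
time_s: 13.0
tool_pos: [0.4984, -0.3862, 0.1599]
tool_rot: [-180.0, -0.0, 141.2]
force: [-0.4, -0.1, -0.0]
grip_width: 0.0578
grasp_force: 54.9
```

```bash
python3 -m creep '[50,0,0,-0.1,0,0,0, 50,0,0,-0.25,0,0,0, 50,0,0,-0.4,0,0,0, 50,0,0,-0.6,0,0,0, 50,0,0,-0.8,0,0,0, 50,0,0,-1,0,0,0, 50,0,0,-1.2,0,0,0, 50,0,0,-1.4,0,0,0, 50,0,0,-1.4,0,0,0, 50,0,0,-1.4,0,0,0, 50,0,0,-1.4,0,0,0, 50,0,0,-1.4,0,0,0]'; python3 - <<'E'
from cell import env
import cv2,numpy as np
d={n:env.read_camera(n) for n in('side','wrist')}
a=d['side']['color'][170:320,240:350,::-1];b=d['wrist']['color'][130:280,190:350,::-1]
cv2.imwrite('pics/p4.png',np.hstack([cv2.resize(a,(320,450),interpolation=cv2.INTER_CUBIC),cv2.resize(b,(480,450),interpolation=cv2.INTER_CUBIC)]))
E
```

```text
time_s: 14.2
tool_pos: [0.4984, -0.386, 0.2018]
tool_rot: [-180.0, -0.0, 141.2]
force: [0.5, 0.1, -1.3]
grip_width: 0.058
grasp_force: 54.9
```

View pics/p4.png

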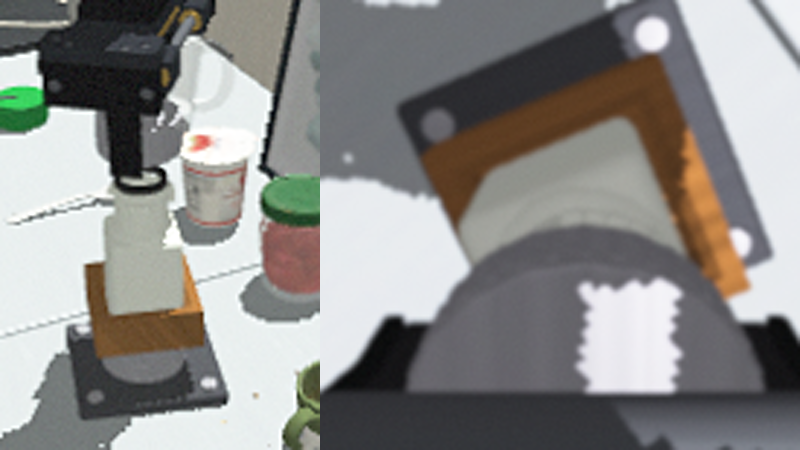

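The left picture shows the open neck with its black seal ring at (140,180), the cap held above it, and the jar still seated. I'm handing in.

```bash
python3 -c "
from cell import env
print(env.sign_off())"
```

```text
the job is handed in; nothing more can be done
None
```

I handed the job in at about 14 s on the robot's clock: the jar is seated in the stand's socket, and the unscrewed cap is still gripped, level and about 2 cm above the jar's mouth. The hand-in gave no verdict.

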